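# Pack a marker and eraser into a drawer-style gift box

## Robot

A 6-joint arm with a two-finger parallel gripper is mounted at the origin on the work surface. World frame = base frame: x ahead of the robot, y to its left, z up, the work surface at z = 0. Lengths are in m, angles in rad, forces in N, time in s.
With the tool pointing down it reaches from about 0.325 to 0.775 m from the base axis. Payload 5.5 kg.
Tool frame: the origin (TCP) lies on the mounting face of the last link; the fingertips stand 173 mm ahead of it and the grasp point (between the pads) lies 155 mm ahead of it; z points along the fingers, x is the direction in which the jaws open and shut, and the axes are right-handed (so a half turn about z gives the same grasp; the last joint's range is limited). The gripper opens to 85 mm and grips with 20 to 120 N. Pads are 22 mm wide; open, the fingers measure 114 mm over their backs; the gripper's body (76 mm by 85 mm) begins 54 mm behind the grasp point. The pads swing forward as they close: fully open they stand 13 mm farther back than shut.
Start: joints at [-1.194, 0.091, 1.231, -0, 1.82, -0.057], TCP at [0.252, -0.544, 0.405] pointing down, gripper open.
Joint ranges: [-2.87, 2.87], [-0.86, 2.18], [0.17, 2.46], [-1.51, 4.65], [0.06, 2.69], [-2.65, 2.65]. Speed limits (rad/s): [2.57, 2.57, 3.01, 3.14, 3.14, 3.14].

## Interface

Orientations are given as [roll, pitch, yaw] about the fixed x, y, z axes, in that order (R = Rz(yaw) Ry(pitch) Rx(roll)).
In Python, from bench import bot gives the robot as it stands. Calls block until the motion is done:
- bot.movep(position, orientation): joint-space move of the TCP to a pose.
- bot.line_to(position, v=0.15, rotation=None, contact_N=None): straight line of the TCP; rotation=None keeps the orientation; v is the mean speed in m/s. With contact_N (N) it stops when the force on the tool has changed by that much, and returns True; else False.
- bot.move_j(angles): joint-space move.
- bot.grip(opening, grasp_force=None): finger opening in m; grasp_force is the grip in N (None keeps the last); returns when the fingers have stopped.
- bot.hold(seconds).
- bot.inverse_kinematics(position, orientation): joint angles nearest the present ones, or None.
- bot.camera(name): name is "scene" or "side" or "wrist"; returns a dict with "pixels" (480x640x3 uint8, red, green, blue), "camera_matrix" (3x3 intrinsics, pixels), "k1" (the pictures are not rectified: a ray, as slopes to the right and down, at radius r is drawn at 1 + k1 r^2 times it, then the intrinsics apply), "extrinsics" (4x4, takes a point from camera to world coordinates). Camera axes: x right, y down, z forward; pixel columns grow to the right and rows downward; lengths in m; the calibration is good to about 2 mm. A picture is of the moment at which its call begins. There is no depth.
A pose or a line that the arm cannot do raises bot.Unreachable and nothing moves.
- bot.sign_off(): hands the job in, once; it reports no verdict.
Readings, each from a call of its own:
- bot.read_time_s(): time.
- bot.read_joints(): joint angles.
- bot.read_joint_velocities(): joint speeds.
- bot.read_joint_efforts(): joint torques, N m.
- bot.read_ee_pos(): TCP position.
- bot.read_tool_rot(): TCP orientation.
- bot.read_contact_force(): force on the tool from outside, world axes, zero at the start.
- bot.read_wrist_torque(): the same for the moment, N m.
- bot.read_grip_width(): finger opening in m.
Only numpy, scipy, OpenCV 4.12 (cv2) and the standard library are available. Lean on these libraries where they do the work, as an engineer would, in place of code of your own. Each camera call takes 0.05 s, during which the arm holds its last target. There are 200 camera calls.

## Task

Finish packing this gift box: pull the thick marker (not the slim pencil) up out of its pot and lay it flat in the long trough of the open tray, seat the eraser flush in the rectangular recess, then slide the tray fully shut. Keep the tray well open until both are in, do not knock over or shove either pot, and leave the pencil, toy car and tape roll as they are.

Things in the scene. Friction and masses are not known exactly. Their poses are not given: they have to be found in the camera images.
- marker: Thick round grey marker with a black cap, a plain cylinder 20 mm in diameter and 150 mm long, 35 g. It stands leaning about 33 degrees from vertical in the long direction of its pot, cap end up, about 60 mm of it beyond the rim. Origin: centre of its lower end; z runs along its axis to the cap end.
- marker_mid (a point): Middle of the marker, on its axis (75 mm from either end); z along its axis.
- pencil: Slim round wooden pencil, 10 mm in diameter and 150 mm long, leaning in the other pot in the same way. Not to be used. Origin: centre of its lower end, z along its axis.
- pot_marker: Open rectangular aluminium pot, 74 mm (own x) by 40 mm (own y), 78 mm tall, walls and floor 3 mm, loose on the bench, 350 g. It holds the marker, which leans towards its +x. Origin: centre of its underside; z up. The two pots look alike and may be in either place.
- pot_pencil: The like pot that holds the pencil, same size and frame.
- eraser: Black rubber eraser block with a white paper band, 46 mm (own x) by 36 mm (own y) by 22 mm tall, lying flat on the bench, 40 g. Origin: centre of its underside; z up.
- sleeve: Cardboard sleeve of the gift box, fixed to the bench, a flat box 215 mm long, 136 mm wide, 51 mm tall, open at the end nearest the robot. The tray slides in it. Origin: on the bench at the middle of the open mouth; x points into the sleeve, z up. The clear height inside is 47 mm above the bench.
- tray (a joint): How far the tray is pulled out of the sleeve, m: 0 fully shut, grows as it slides out towards the robot (the sleeve's -x), at most 0.21. It slides with about 2 N of friction.
- tray_front (a point): On the outer (robot) side of the tray's upright cardboard front panel, mid width, 30 mm above the bench. The panel is 6 mm thick, 136 mm wide and reaches from 2 to 50 mm above the bench. Axes as the sleeve.
- trough (a point): Centre of the floor of the long trough in the white tray: 162 mm long (x, along the slide), 28 mm wide (y), 14 mm deep. Its floor is 22 mm and the tray's top face 36 mm above the bench; the marker lying in it stands 6 mm proud. The trough's front end is 10 mm behind the front panel. Axes as the sleeve.
- recess (a point): Centre of the floor of the rectangular recess for the eraser in the tray: 51 mm (x) by 41 mm (y), 22 mm deep, so the eraser's top ends level with the tray's top face. Its floor is 14 mm above the bench. Axes as the sleeve.
- toy_car: Small blue toy car, 100 x 50 x 48 mm, a bystander. Origin: under its centre.
- tape_roll: Empty tape roll core, ring 90 mm across, 45 mm tall, a bystander. Origin: under its centre.
Things that resemble listed ones, but are neither listed nor needed, are in the scene too. There is more than one size of the eraser; the job needs the middle-sized. What is shaped like the pot_pencil but yellow is not meant.

How it is judged:
On the way, in this order (a step that is already met when the one before it is completed fails the run):
1. the marker is out of its pot, which still stands (horizontal distance between marker_mid and pot_marker above 0.12 m and angle between pot_marker's own z axis and vertical below 0.15 rad), for 0.1 s.
2. the marker lies flat in the trough and the eraser is flush in its recess, with the tray still pulled out by 120 mm or more (x of marker_mid in the frame of trough between -0.012 and 0.012 m and y of marker_mid in the frame of trough between -0.008 and 0.008 m and z of marker_mid in the frame of trough between 0.005 and 0.0135 m and angle between the z axis of marker and the x axis of trough, either way round below 0.08 rad and x of eraser in the frame of recess between -0.004 and 0.004 m and y of eraser in the frame of recess between -0.004 and 0.004 m and z of eraser in the frame of recess between -0.003 and 0.0025 m and angle between eraser's own z axis and vertical below 0.08 rad and value of joint tray above 0.12 m), for 0.2 s.
At the end, for the whole second after the job is handed in: The tray is shut to within 8 mm; in it the marker lies flat in the trough (along it within 0.08 rad, middle within 12 mm along and 8 mm across) and the eraser sits level in the recess, its underside within 2.5 mm of the recess floor and 4 mm of its centre; both at rest, both pots standing (x of marker_mid in the frame of trough between -0.012 and 0.012 m and y of marker_mid in the frame of trough between -0.008 and 0.008 m and z of marker_mid in the frame of trough between 0.005 and 0.0135 m and angle between the z axis of marker and the x axis of trough, either way round below 0.08 rad and x of eraser in the frame of recess between -0.004 and 0.004 m and y of eraser in the frame of recess between -0.004 and 0.004 m and z of eraser in the frame of recess between -0.003 and 0.0025 m and angle between eraser's own z axis and vertical below 0.08 rad and value of joint tray below 0.008 m and linear speed of each of marker, eraser below 0.02 m/s and angle between each of pot_marker, pot_pencil's own z axis and vertical below 0.1 rad); the robot touches nothing.
It fails at once if a pot is tipped (angle between any of pot_marker, pot_pencil's own z axis and vertical above 0.5 rad).
It fails at once if a pot is shoved more than 60 mm (distance of any of pot_marker, pot_pencil from where it was at the start of the episode above 0.06 m).
It fails at once if the pencil, the toy car or the tape roll is moved more than 40 mm (distance of any of pencil, toy_car, tape_roll from where it was at the start of the episode above 0.04 m).
It also fails if it takes over 72 s, if anything falls off the work surface, if the arm or the gripper's body presses on something with over 40 N, if the wrist force passes 120 N, or if a joint passes its speed limit or range.

## Working session

There is one attempt and no reset: what is moved stays moved. The work goes in short steps, each a Python script; the robot and the scene stay as the last script left them, time stands still between calls to the robot, and variables do not carry over. Pictures are saved under pics/ and viewed, about 8 in all and at most 12, crops included, and the job is handed in when it is done.

```bash
mkdir -p pics; ls; cat > h.py <<'E'
import numpy as np, cv2
from bench import bot
def snap(name,fn):
    c=bot.camera(name); cv2.imwrite(f'pics/{fn}.png',c['pixels'][:,:,::-1]); np.savez(f'pics/{fn}.npz',**c); return c
def load(fn): return dict(np.load(f'pics/{fn}.npz'))
def ray(c,uv):
    K=c['camera_matrix'];k=float(c['k1']);T=c['extrinsics']
    d=np.array([(uv[0]-K[0,2])/K[0,0],(uv[1]-K[1,2])/K[1,1]]);u=d.copy()
    for _ in range(30): u=d/(1+k*(u@u))
    v=T[:3,:3]@np.array([u[0],u[1],1]); return T[:3,3],v/np.linalg.norm(v)
def onz(c,uv,z):
    o,v=ray(c,uv); return o+v*(z-o[2])/v[2]
def proj(c,p):
    K=c['camera_matrix'];T=c['extrinsics'];q=T[:3,:3].T@(np.asarray(p)-T[:3,3]);u=q[:2]/q[2];u=u*(1+float(c['k1'])*(u@u))
    return np.array([K[0,0]*u[0]+K[0,2],K[1,1]*u[1]+K[1,2]])
def tri(rays):
    A=0;b=0
    for o,v in rays:
        P=np.eye(3)-np.outer(v,v);A=A+P;b=b+P@o
    return np.linalg.solve(A,b)
E
python3 - <<'E'
from h import *
for n in ['scene','side']:
    c=snap(n,n+'0'); print(n,c['extrinsics'].round(3).tolist(),c['camera_matrix'][0,0],c['k1'])
print(bot.read_time_s(),bot.read_tool_rot())
E
```

```text
pics
scene [[0.72, 0.423, -0.55, 1.137], [0.693, -0.414, 0.59, -0.543], [0.021, -0.806, -0.591, 0.685], [0.0, 0.0, 0.0, 1.0]] 439.6638774771982 0.02242853647771855
side [[0.93, -0.188, 0.317, 0.225], [-0.368, -0.48, 0.796, -0.913], [0.003, -0.857, -0.516, 0.692], [0.0, 0.0, 0.0, 1.0]] 508.1681772444967 -0.02002047324292119
0.1 [-3.14147107e+00  1.79484379e-03 -1.13695760e+00]
```

View pics/scene0.png

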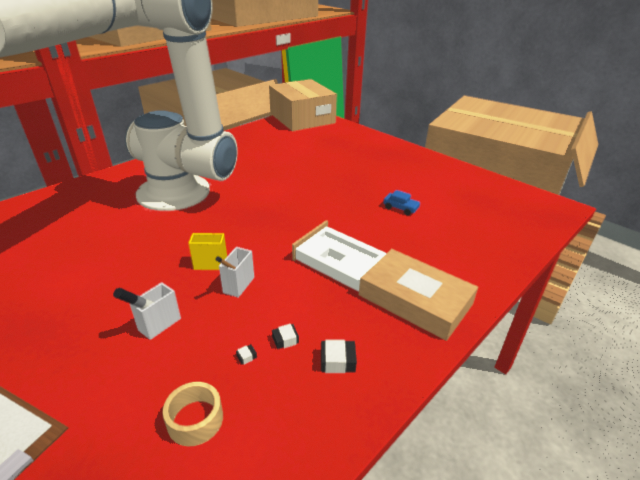

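View pics/side0.png

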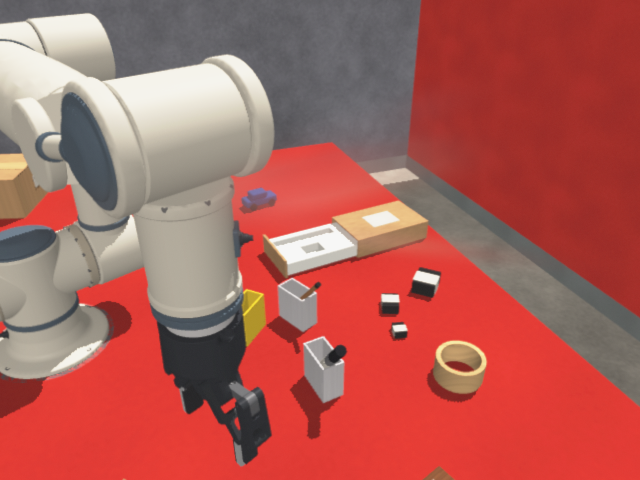

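Scene picture:
- **Marker:** the thick marker, with its cap at about (127,296), is in the grey pot at (155,310).
- **Pencil:** the slim pencil is in the pot at (237,272).
- **Erasers:** small (247,354), middle (286,335) and large (339,356). The middle one should be the one meant, so I'll confirm it in the crop and by size.
- **Tray:** white, at (340,255), already open.

The side picture agrees, with the marker pot at (324,368) and the erasers at (400,330), (390,303) and (426,283).

```bash
python3 - <<'E'
import cv2,numpy as np
a=cv2.imread('pics/scene0.png');b=cv2.imread('pics/side0.png')
A=cv2.resize(a[215:365,105:305],None,fx=4,fy=4,interpolation=cv2.INTER_CUBIC)
cv2.imwrite('pics/cropA.png',A)
B=cv2.resize(b[195:405,255:455],None,fx=2.85,fy=2.85,interpolation=cv2.INTER_CUBIC)[:598]
cv2.imwrite('pics/cropB.png',B)
E
```

```text
(no output)
```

View pics/cropA.png

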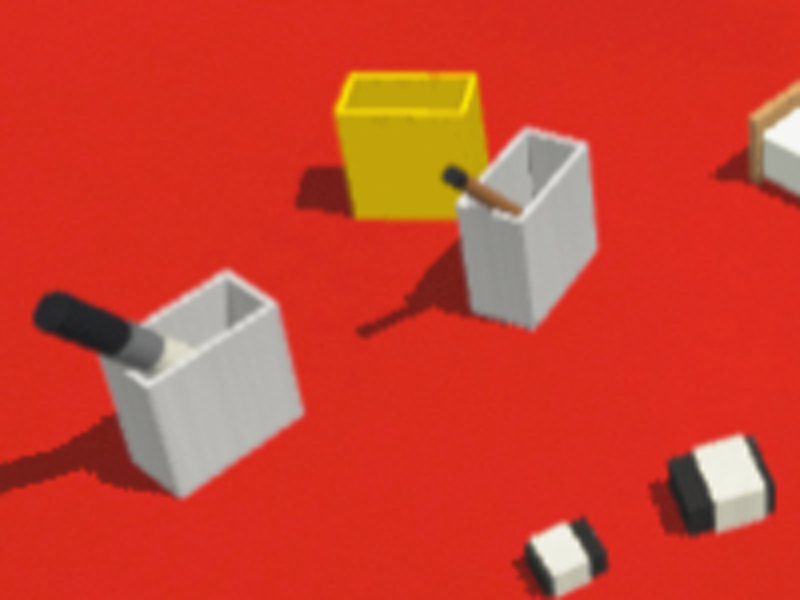

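View pics/cropB.png

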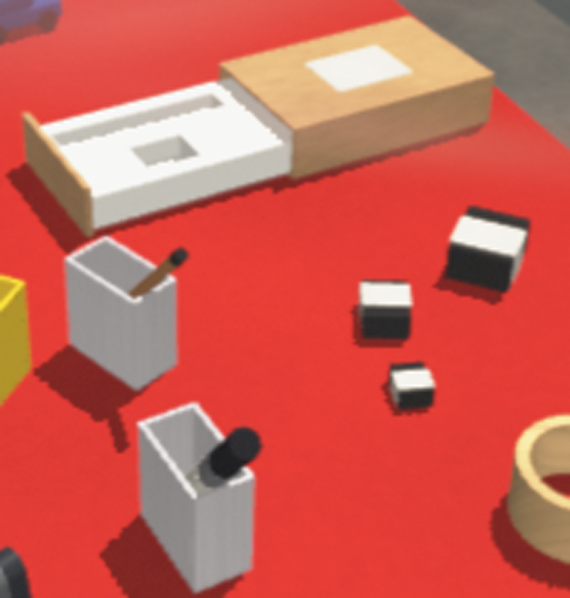

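Crop A confirms the grey marker with its black cap in the left pot, with cap end at crop (55,310). The pencil is in the right pot. The middle eraser is at crop (720,485). Crop B shows the same arrangement, with the tray open and its trough and recess free. Next I'll measure corners.

```bash
python3 - <<'E'
from h import *
s=load('side0');c=load('scene0')
B=lambda u,v:((u+.5)/2.85-.5+255,(v+.5)/2.85-.5+195)
A=lambda u,v:((u+.5)/4-.5+105,(v+.5)/4-.5+215)
def show(n,cam,L,z):
    P=np.array([onz(cam,p,z) for p in L]);print(n,P.round(4)[:,:2].tolist(),'len',[round(float(np.linalg.norm(P[i]-P[i-1])),4) for i in range(1,len(P))])
show('sleeve side',s,[B(222,66),B(292,128),B(492,74),B(408,17)],.051)
show('sleeve scene',c,[(388,253),(361,286),(448,324),(475,292)],.051)
show('panel side',s,[B(24,115),B(92,190)],.05)
show('panel scene',c,[(326,222),(294,247)],.05)
show('potrim side',s,[B(138,424),B(197,404),B(254,476),B(200,495)],.078)
show('potrim scene',c,[A(228,271),A(277,303),A(148,384),A(101,360)],.078)
show('pencilrim scene',c,[A(528,127),A(590,146),A(524,219),A(459,205)],.078)
show('pencilrim side',s,[B(66,259),B(106,238),B(177,278),B(138,303)],.078)
show('recess scene',c,[(322,255),(334,248),(346,255),(334,261)],.036)
show('recess side',s,[B(132,152),B(184,135),B(200,155),B(150,168)],.036)
for n,p,q in [('capend',A(52,311),B(243,443)),('pencil end',A(453,175),B(179,256))]:
    r=[ray(c,p),ray(s,q)];X=tri(r);print(n,X.round(4),proj(c,X)-p,proj(s,X)-q)
for n,cam in [('scene',c),('side',s)]:
    im=cam['pixels'][:,:,::-1].astype(np.uint8).copy();hsv=cv2.cvtColor(im,cv2.COLOR_BGR2HSV)
    m=((hsv[...,1]<130)).astype(np.uint8)*255
    for ctr in {'scene':[(247,354),(286,335),(339,356)],'side':[(400,330),(390,303),(426,283)]}[n]:
        w=np.zeros_like(m);w[ctr[1]-25:ctr[1]+25,ctr[0]-25:ctr[0]+25]=255
        k,_=cv2.findContours(m&w,0,1);k=[q for q in k if cv2.pointPolygonTest(q,tuple(map(float,ctr)),False)>=0]
        if k:
            h=cv2.convexHull(k[0]);print(n,ctr,cv2.contourArea(h),cv2.approxPolyDP(h,2,True)[:,0].tolist())
        else:print(n,ctr,'none')
E
```

```text
sleeve side [[0.6844, 0.1815], [0.6978, 0.0555], [0.9107, 0.0767], [0.8954, 0.209]] len [0.1268, 0.214, 0.1332]
sleeve scene [[0.6863, 0.168], [0.7161, 0.0327], [0.9072, 0.0689], [0.8993, 0.1912]] len [0.1385, 0.1945, 0.1226]
panel side [[0.4888, 0.1628], [0.5072, 0.0269]] len [0.1371]
panel scene [[0.4914, 0.1597], [0.5123, 0.0263]] len [0.1351]
potrim side [[0.4397, -0.2748], [0.4803, -0.2711], [0.4885, -0.342], [0.4531, -0.3447]] len [0.0408, 0.0714, 0.0355]
potrim scene [[0.4386, -0.2739], [0.4773, -0.2692], [0.4847, -0.3416], [0.4541, -0.3494]] len [0.039, 0.0728, 0.0316]
pencilrim scene [[0.4464, -0.0906], [0.4851, -0.0768], [0.5108, -0.142], [0.4769, -0.1596]] len [0.0411, 0.0702, 0.0382]
pencilrim side [[0.4495, -0.0933], [0.4845, -0.079], [0.5156, -0.1436], [0.4804, -0.1605]] len [0.0379, 0.0717, 0.0391]
recess scene [[0.5689, 0.0649], [0.5701, 0.106], [0.6093, 0.106], [0.6047, 0.0685]] len [0.0411, 0.0392, 0.0378]
recess side [[0.5638, 0.0916], [0.6156, 0.1017], [0.6164, 0.0657], [0.5694, 0.0618]] len [0.0528, 0.0359, 0.0472]
capend [ 0.4698 -0.3669  0.132 ] [ 0.06367618 -0.13763306] [0.09258316 0.14211751]
pencil end [ 0.5043 -0.1766  0.1229] [-0.08128845  0.25382274] [-0.13475064 -0.24994605]
scene (247, 354) 251.5 [[250, 345], [255, 357], [241, 363], [237, 350]]
scene (286, 335) 463.5 [[293, 325], [297, 342], [286, 347], [277, 347], [272, 331], [283, 325]]
scene (339, 356) 1054.5 [[354, 342], [353, 371], [321, 370], [322, 341]]
side (400, 330) 200.0 [[402, 322], [407, 329], [406, 335], [396, 338], [392, 333], [392, 323]]
side (390, 303) 336.0 [[397, 294], [397, 313], [383, 313], [381, 294]]
side (426, 283) 620.5 [[420, 268], [439, 272], [437, 288], [432, 296], [411, 291], [413, 277]]
```

```bash
cat >> h.py <<'E'
from scipy.spatial.transform import Rotation as Ro
def rpy(R): return Ro.from_matrix(R).as_euler('xyz').tolist()
def frame(z,x):
    z=np.array(z,float)/np.linalg.norm(z);x=np.array(x,float);x=x-z*(x@z);x/=np.linalg.norm(x)
    return np.column_stack([x,np.cross(z,x),z])
def Rdown(yaw): return frame([0,0,-1],[np.cos(yaw),np.sin(yaw),0])
E
python3 - <<'E'
from h import *
s=load('side0');c=load('scene0')
w=snap('wrist','w0')
T=w['extrinsics'];R=Ro.from_euler('xyz',bot.read_tool_rot()).as_matrix()
print('cam in tool',(R.T@(T[:3,3]-bot.read_ee_pos())).round(4),(R.T@T[:3,:3]).round(3).tolist(),w['camera_matrix'][0,0],w['k1'])
# eraser: top corners guess
P=lambda u,v:((u+.5)/4-.5+105,(v+.5)/4-.5+215)
for p in [P(669,458),P(745,434),P(774,485),P(690,512)]: print(onz(c,p,.022).round(4))
for p in [(381,294),(397,294),(397,304),(382,304)]: print('s',onz(s,p,.022).round(4))
cap=np.array([.4698,-.3669,.132]);p=np.array([.163,-.987,0]);p/=np.linalg.norm(p);q=np.cross([0,0,1],p)
for lean in [33]:
  a=np.radians(lean);m=np.sin(a)*p+np.array([0,0,np.cos(a)])
  g=cap-m*.03
  for til in [57,50,45,40,30,20]:
    b=np.radians(til);t=np.sin(b)*p-np.array([0,0,np.cos(b)])
    for sg in (1,-1):
      Rm=frame(t,sg*q)
      out=[]
      for back in (.168,.23): 
        j=bot.inverse_kinematics((g-t*back).tolist(),rpy(Rm)); out.append(None if j is None else np.round(j,2).tolist())
      j=bot.inverse_kinematics((g-t*.168+[0,0,.17]).tolist(),rpy(Rm));out.append(j is not None)
      print(til,sg,out)
for sg in (0,np.pi):
  for yw in (np.pi/2+.12,):
    j=bot.inverse_kinematics([.59,.1,.25],rpy(Rdown(yw+sg)));print(sg,None if j is None else np.round(j,2))
E
```

```text
cam in tool [-0.0005 -0.0727  0.0328] [[1.0, 0.0, 0.0], [-0.0, 0.958, 0.285], [-0.0, -0.285, 0.958]] 432.9533901368427 -0.07202115806109291
[ 0.6535 -0.1668  0.022 ]
[ 0.6684 -0.129   0.022 ]
[ 0.7034 -0.142   0.022 ]
[ 0.6871 -0.1824  0.022 ]
s [ 0.6704 -0.1306  0.022 ]
s [ 0.7029 -0.1434  0.022 ]
s [ 0.6859 -0.1745  0.022 ]
s [ 0.6562 -0.1628  0.022 ]
57 1 [[-0.25, -0.25, 2.06, -1.04, 1.09, -0.01], [-0.14, -0.34, 2.07, -1.01, 1.23, -0.03], True]
57 -1 [None, None, False]
50 1 [[-0.3, -0.26, 2.01, -0.87, 1.1, -0.17], [-0.2, -0.35, 2.01, -0.86, 1.24, -0.17], True]
50 -1 [None, None, False]
45 1 [[-0.34, -0.26, 1.97, -0.76, 1.12, -0.27], [-0.25, -0.35, 1.96, -0.75, 1.25, -0.27], True]
45 -1 [None, None, False]
40 1 [[-0.38, -0.25, 1.93, -0.65, 1.15, -0.37], [-0.31, -0.34, 1.91, -0.64, 1.27, -0.37], True]
40 -1 [None, None, True]
30 1 [[-0.47, -0.21, 1.83, -0.44, 1.23, -0.54], [-0.42, -0.28, 1.79, -0.44, 1.35, -0.54], True]
30 -1 [[-0.47, -0.21, 1.83, -0.44, 1.23, 2.6], [-0.42, -0.28, 1.79, -0.44, 1.35, 2.6], True]
20 1 [[-0.55, -0.14, 1.72, -0.27, 1.33, -0.68], [-0.52, -0.19, 1.67, -0.27, 1.45, -0.68], True]
20 -1 [[-0.55, -0.14, 1.72, -0.27, 1.33, 2.46], [-0.52, -0.19, 1.67, -0.27, 1.45, 2.46], True]
0 [ 0.11  0.11  1.48  0.    1.55 -1.58]
3.141592653589793 [0.11 0.11 1.48 0.   1.55 1.56]
```

```bash
python3 - <<'E'
from h import *
def look(xy,th,z,off,fn):
    R=Rdown(th);p=np.array([*xy,z])-R[:,1]*off
    bot.movep(p.tolist(),rpy(R));bot.hold(.15);snap('wrist',fn);print(fn,bot.read_time_s(),np.round(bot.read_ee_pos(),4))
look((.678,-.154),-.38,.33,.02,'we')
look((.60,.10),np.pi/2+.12,.36,.035,'wt')
a=cv2.imread('pics/we.png');b=cv2.imread('pics/wt.png')
cv2.imwrite('pics/both.png',np.vstack([cv2.resize(a,(400,300),interpolation=3),cv2.resize(b,(400,300),interpolation=3)]))
E
```

```text
we 2.5 [ 0.6852 -0.1363  0.3302]
wt 4.2167 [0.5655 0.0954 0.3598]
```

View pics/both.png

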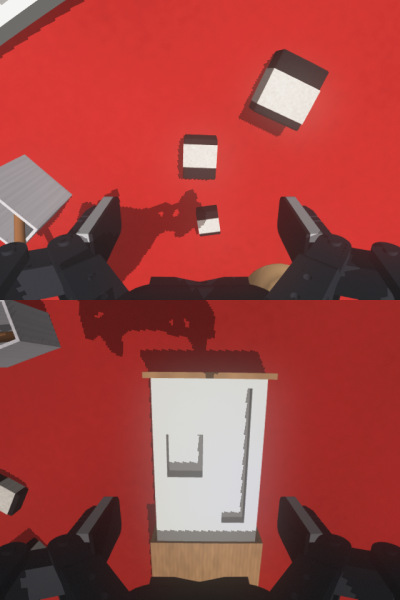

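The top half (over the erasers) shows the middle eraser at (200,157), upright in the view, with the small one below and the large one at upper right. The bottom half shows the tray with its front panel at the top (row 375), the recess at (185,455), the trough at (235,455) and the sleeve mouth at row 541. I'll enlarge both for corner reading.

```bash
python3 - <<'E'
import cv2,numpy as np
a=cv2.imread('pics/wt.png');b=cv2.imread('pics/we.png')
A=cv2.resize(a[105:405,220:450],None,fx=2,fy=2,interpolation=3)
B=cv2.resize(b[200:300,275:360],None,fx=4,fy=4,interpolation=3)
o=np.zeros((600,800,3),np.uint8);o[:,:460]=A;o[:400,460:]=B
cv2.imwrite('pics/crop2.png',o)
E
```

```text
(no output)
```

View pics/crop2.png

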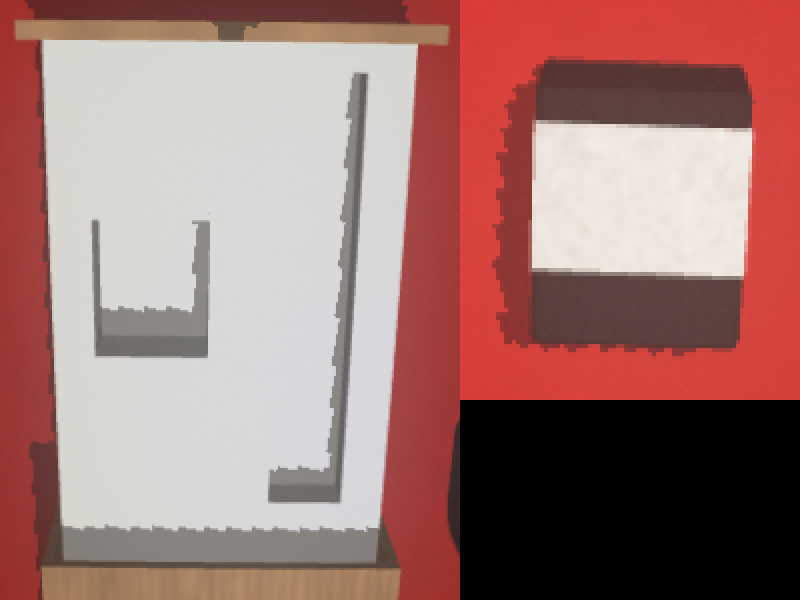

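Crop readings:
- **Recess rim:** (92,220), (210,220), (208,357), (96,357).
- **Trough rim:** right edge (367,73) to (341,502), left end corner (269,502).
- **Eraser top face:** about (537,87), (751,95), (739,348), (533,346).

```bash
python3 - <<'E'
from h import *
t=load('wt');e=load('we')
A=lambda u,v:((u+.5)/2-.5+220,(v+.5)/2-.5+105)
B=lambda u,v:((u-460+.5)/4-.5+275,(v+.5)/4-.5+200)
def show(n,cam,L,z):
    P=np.array([onz(cam,p,z) for p in L])[:,:2];print(n,P.round(4).tolist(),'len',[round(float(np.linalg.norm(P[i]-P[i-1])),4) for i in range(len(P))],'ctr',P.mean(0).round(4),'dirs',[round(float(np.arctan2(*(P[i]-P[i-1])[::-1])),3) for i in range(len(P))]);return P
r=show('recess',t,[A(92,220),A(210,220),A(208,357),A(96,357)],.036)
tr=show('trough',t,[A(367,73),A(341,502),A(269,502)],.036)
show('panel',t,[A(15,20),A(449,26)],.05)
show('trayedges',t,[A(43,42),A(62,528),A(379,528),A(416,45)],.036)
show('mouth z.051',t,[A(41,567),A(400,569)],.051)
er=show('eraser top',e,[B(537,87),B(751,95),B(739,348),B(533,346)],.022)
show('eraser line',e,[B(537,121),B(751,129)],.022);show('eraser line2',e,[B(532,269),B(745,278)],.022)
E
```

```text
recess [[0.5644, 0.059], [0.5596, 0.0994], [0.61, 0.1049], [0.6149, 0.0647]] len [0.0508, 0.0407, 0.0507, 0.0405] ctr [0.5872 0.082 ] dirs [-3.029, 1.69, 0.109, -1.451]
trough [[0.504, 0.1448], [0.6635, 0.163], [0.6667, 0.1355]] len [0.163, 0.1606, 0.0277] ctr [0.6114 0.1478] dirs [3.084, 0.114, -1.457]
panel [[0.5004, 0.031], [0.4859, 0.1651]] len [0.1348, 0.1348] ctr [0.4932 0.0981] dirs [-1.463, 1.678]
trayedges [[0.5067, 0.0378], [0.6878, 0.0575], [0.6733, 0.1797], [0.493, 0.1593]] len [0.1223, 0.1821, 0.1231, 0.1815] ctr [0.5902 0.1086] dirs [-1.458, 0.108, 1.689, -3.029]
mouth z.051 [[0.6957, 0.0523], [0.6808, 0.1862]] len [0.1348, 0.1348] ctr [0.6883 0.1193] dirs [-1.46, 1.682]
eraser top [[0.6718, -0.126], [0.7039, -0.1403], [0.6861, -0.1814], [0.6535, -0.1679]] len [0.0457, 0.0351, 0.0447, 0.0353] ctr [ 0.6788 -0.1539] dirs [1.158, -0.42, -1.979, 2.75]
eraser line [[0.6696, -0.1313], [0.7018, -0.1457]] len [0.0353, 0.0353] ctr [ 0.6857 -0.1385] dirs [2.721, -0.42]
eraser line2 [[0.6588, -0.1549], [0.6916, -0.1698]] len [0.0361, 0.0361] ctr [ 0.6752 -0.1624] dirs [2.715, -0.426]
```

```bash
cat >> h.py <<'E'
def band(c,near):
    "white-band centre on z=.022 nearest a world point, with its direction"
    hsv=cv2.cvtColor(c['pixels'][:,:,::-1].astype(np.uint8).copy(),cv2.COLOR_BGR2HSV)
    m=((hsv[...,1]<60)&(hsv[...,2]>140)).astype(np.uint8)
    k,_=cv2.findContours(m,0,1);k=[q for q in k if cv2.contourArea(q)>150]
    px=proj(c,[*near,.022]);q=min(k,key=lambda q:np.linalg.norm(q.reshape(-1,2).mean(0)-px))
    b=cv2.boxPoints(cv2.minAreaRect(q));P=np.array([onz(c,x,.022)[:2] for x in b])
    e=P[1]-P[0],P[2]-P[1];L=[np.linalg.norm(x) for x in e];d=e[int(np.argmax(L))]
    return P.mean(0),np.arctan(d[1]/d[0]),L
E
python3 - <<'E'
from h import *
e=load('we');E0=np.array([.6788,-.1539]);th=-.42;R=Rdown(th);rp=rpy(R)
print('before',band(e,E0))
bot.grip(.065,30)
bot.movep([*E0,.25],rp);print(bot.line_to([*E0,.185],v=.12,contact_N=8))
print(bot.read_ee_pos().round(4) if hasattr(bot.read_ee_pos(),'round') else bot.read_ee_pos())
bot.grip(.0,30);print('w',bot.read_grip_width());p=np.array(bot.read_ee_pos())
bot.grip(.065);bot.line_to([*E0,.25],v=.2)
q=np.array([*E0,.33])-R[:,1]*.02;bot.movep(q.tolist(),rp);bot.hold(.15);c=snap('wrist','we2')
P,y,L=band(c,E0);print('after',P,y,L,'grasp at',p,'err in tool x',(P-p[:2])@R[:2,0],'tool y',(P-p[:2])@R[:2,1],bot.read_time_s())
E
```

```text
before (array([ 0.68018925, -0.15041072]), np.float64(-0.4197544482006495), [np.float64(0.02634871680900856), np.float64(0.035815502974973934)])
False
[ 0.679  -0.1538  0.1857]
w 0.03490865591338426
after [ 0.68075232 -0.15056401] -0.4185936944371223 [np.float64(0.03523478578387375), np.float64(0.02572693484383551)] grasp at [ 0.67922523 -0.15401898  0.18673356] err in tool x -1.443189145265073e-05 tool y -0.003777379780645169 8.65
```

```bash
python3 - <<'E'
from h import *
E0=np.array([.6788,-.1539]);E1=np.array([.6792,-.1540]);rp=rpy(Rdown(-.42))
phi=.112;rt=rpy(Rdown(phi+np.pi/2));C=np.array([.5872,.0820])
bot.movep([*E1,.25],rp);bot.line_to([*E1,.185],v=.12,contact_N=8);z0=bot.read_ee_pos()[2]
bot.grip(0,40);print('w',bot.read_grip_width(),z0)
bot.line_to([*E1,.28],v=.2)
bot.movep([*C,.27],rt);bot.line_to([*C,.24],v=.1);bot.hold(.1);f0=bot.read_contact_force()
hit=bot.line_to([*C,.211],v=.03,contact_N=5)
print(hit,np.round(bot.read_ee_pos(),4),np.round(f0,1),np.round(bot.read_contact_force(),1),bot.read_grip_width(),bot.read_time_s())
snap('scene','s1');snap('side','d1')
E
```

```text
w 0.03453247113644184 0.18635864241053904
False [0.5873 0.082  0.2113] [ 0.1 -0.2  0. ] [-0.4  0.9 -0.9] 0.03477360015131609 13.975
```

The eraser went below the tray top without contact, so it is inside the recess. Now I'll release it, press it down and look.

```bash
python3 - <<'E'
from h import *
phi=.112;rt=rpy(Rdown(phi+np.pi/2));C=np.array([.5872,.0820])
bot.grip(.05);bot.line_to([*C,.25],v=.2);bot.grip(0)
bot.line_to([*C,.222],v=.2);h=bot.line_to([*C,.205],v=.04,contact_N=6);print(h,np.round(bot.read_ee_pos(),4))
bot.line_to([*C,.26],v=.2)
R=Rdown(phi+np.pi/2);bot.movep((np.array([.59,.1,.36])-R[:,1]*.035).tolist(),rt);bot.grip(.04);c=snap('wrist','wt2')
cv2.imwrite('pics/wt2c.png',cv2.resize(c['pixels'][105:355,220:450,::-1],None,fx=2.4,fy=2.4,interpolation=3));print(bot.read_time_s())
E
```

```text
True [0.5878 0.082  0.2094]
17.3583
```

View pics/wt2c.png

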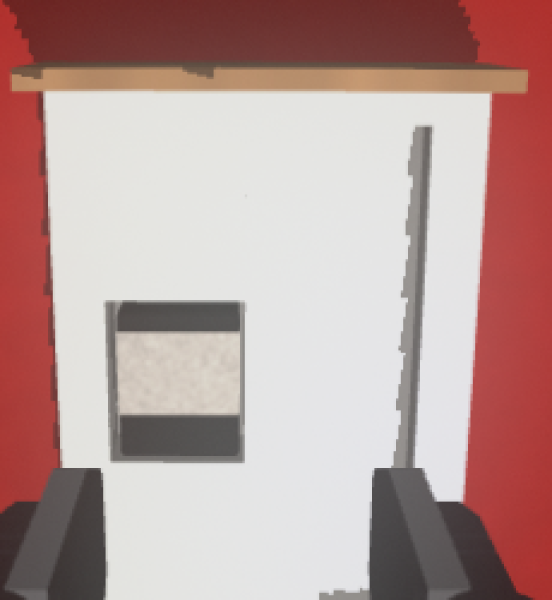

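The eraser sits inside the recess (crop (178,380)), with a dark gap on all sides. The press touched at a tip height of 36.4 mm, so it is flush. Next is the marker.

```bash
cat > mk.py <<'E'
from h import *
cap=np.array([.4698,-.3669,.132]);p=np.array([.163,-.987,0]);p/=np.linalg.norm(p);q=np.cross([0,0,1],p)
a=np.radians(33);Z=np.array([0,0,1.]);m=np.sin(a)*p+np.cos(a)*Z;t=np.cos(a)*p-np.sin(a)*Z
D=.033;g=cap-D*m;R=frame(t,q);rp=rpy(R);tcp=g-t*.1675
E
python3 - <<'E'
from mk import *
s=load('side0');c=load('scene0')
B=lambda u,v:((u+.5)/2.85-.5+255,(v+.5)/2.85-.5+195)
A=lambda u,v:((u+.5)/4-.5+105,(v+.5)/4-.5+215)
X=tri([ray(c,A(122,341)),ray(s,B(215,465))]);d=cap-X;print('junction',X.round(4),np.linalg.norm(d),'dir p,q,z',(d@p,d@q,d[2])/np.linalg.norm(d))
for n,P in [('hi',tcp-t*.06+[0,0,.12]),('appr',tcp-t*.06),('grasp',tcp),('lift',tcp+[0,0,.17])]:
    print(n,P.round(3),np.round(bot.inverse_kinematics(P.tolist(),rp),2) if bot.inverse_kinematics(P.tolist(),rp) is not None else None)
# automatic check: black cap mask axes
for n,cam,ctr in [('scene',c,(127,298)),('side',s,(337,354))]:
    im=cam['pixels'].astype(int);k=(im.max(2)<70).astype(np.uint8);nn,l,st,ce=cv2.connectedComponentsWithStats(k)
    i=l[ctr[1],ctr[0]];ys,xs=np.where(l==i);print(n,st[i],ce[i], 'cap1 proj',proj(cam,cap),'g',proj(cam,g),'cap-.04',proj(cam,cap-.04*m))
    r=cv2.minAreaRect(np.column_stack([xs,ys]).astype(np.float32));print(r)
E
```

```text
junction [ 0.4647 -0.3403  0.0927] 0.047741169097566184 dir p,q,z [0.56683406 0.01551635 0.82368586]
hi [ 0.436 -0.161  0.348] [-0.14 -0.42  1.92 -0.96  1.36 -0.23]
appr [ 0.436 -0.161  0.228] [-0.14 -0.33  2.07 -1.02  1.23 -0.02]
grasp [ 0.444 -0.211  0.196] [-0.25 -0.25  2.07 -1.05  1.09 -0.01]
lift [ 0.444 -0.211  0.366] [-0.25 -0.38  1.86 -0.93  1.28 -0.31]
scene [114 289  24  15 209] [125.45454545 295.63636364] cap1 proj [117.70564322 292.22327695] g [129.97403137 297.80949878] cap-.04 [132.46631635 298.94503595]
((125.43814086914062, 295.6391906738281), (23.048358917236328, 9.341184616088867), 23.96249008178711)
side [328 346  18  17 192] [336.28645833 353.9375    ] cap1 proj [340.03561321 350.22766726] g [333.78336138 356.26690006] cap-.04 [332.51019187 357.4965126 ]
((336.2471008300781, 353.78826904296875), (10.84652328491211, 19.306812286376953), 49.398704528808594)
```

```bash
python3 - <<'E'
from mk import *
L=lambda P,**k:bot.line_to(np.asarray(P).tolist(),**k)
bot.grip(.05,60)
bot.movep((tcp-t*.06+[0,0,.12]).tolist(),rp);L(tcp-t*.06,v=.2)
h=L(tcp,v=.08,contact_N=6);print('approach hit',h,np.round(bot.read_ee_pos(),4),tcp.round(4))
if not h:
    bot.grip(0,60);print('w',bot.read_grip_width(),np.round(bot.read_contact_force(),1))
    print('lift',L(tcp+[0,0,.03],v=.06,contact_N=15),np.round(bot.read_contact_force(),1),bot.read_grip_width())
c=snap('scene','s2');d=snap('side','d2');print(bot.read_time_s())
cv2.imwrite('pics/c2.png',np.hstack([cv2.resize(c['pixels'][230:350,80:260,::-1],None,fx=2.2,fy=2.2,interpolation=3)[:264],cv2.resize(d['pixels'][270:420,200:400,::-1],None,fx=1.76,fy=1.76,interpolation=3)[:264]]))
E
```

```text
approach hit False [ 0.4441 -0.2105  0.1958] [ 0.444  -0.2106  0.1956]
w 0.01738091653067051 [-1.1  1.1  0.8]
lift False [ 0.5  0.9 -0.1] 0.01785668247070601
21.8917
```

View pics/c2.png

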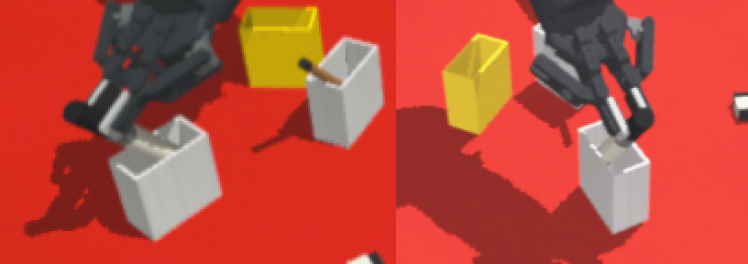

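The marker is gripped near its cap and rising; its body is visible leaving the pot, which still stands. I'll continue the lift and carry it above the tray.

```bash
python3 - <<'E'
from mk import *
L=lambda P,**k:bot.line_to(np.asarray(P).tolist(),**k)
print(L(tcp+[0,0,.18],v=.2,contact_N=15),bot.read_grip_width())
phi=.112;Rt=Rdown(phi+np.pi/2);T=np.array([.5850,.1401]);sx=np.array([np.cos(phi),np.sin(phi)])
P=T+(.075-D)*sx
bot.movep([*P,.30],rpy(Rt));bot.line_to([*P,.24],v=.15);bot.hold(.15)
print(bot.read_grip_width(),np.round(bot.read_ee_pos(),4),bot.read_time_s())
c=snap('scene','s3');d=snap('side','d3');w=snap('wrist','w3')
cv2.imwrite('pics/c3.png',np.vstack([np.hstack([cv2.resize(c['pixels'][180:330,270:470,::-1],(400,300),interpolation=3),cv2.resize(d['pixels'][170:320,240:440,::-1],(400,300),interpolation=3)]),np.hstack([cv2.resize(w['pixels'][:,:,::-1],(400,300),interpolation=3),cv2.resize(c['pixels'][200:350,80:280,::-1],(400,300),interpolation=3)])]))
E
```

```text
False 0.017586579560504217
0.017911209242821653 [0.6272 0.1448 0.2421] 25.4083
```

View pics/c3.png

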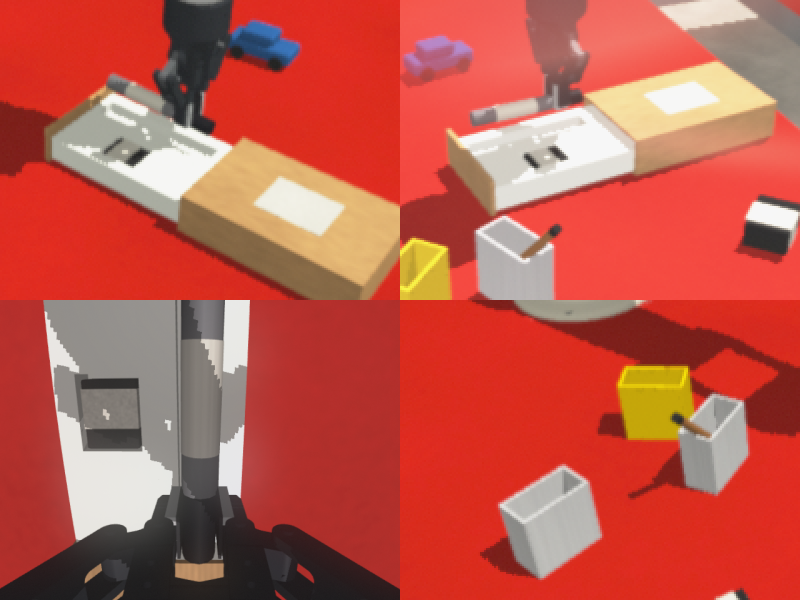

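The marker is held nearly level above the trough with its lower end towards the front panel (scene (326,221), side (278,228)). Its pot stands empty and the pencil is undisturbed. I'll check tilt and yaw before lowering.

```bash
python3 - <<'E'
from h import *
c=load('s3');d=load('d3');w=load('w3')
phi=.112;sx=np.array([np.cos(phi),np.sin(phi)]);T=np.array([.5850,.1401])
p,q=(326,221),(278,228.7);X=tri([ray(c,p),ray(d,q)]);print('lower end',X.round(4),'expect',[*(T-.075*sx).round(4),.0746],proj(c,X)-p,proj(d,X)-q)
# wrist: marker edge rows
g=w['pixels'].astype(int)
for r in (5,60,120,200,250):
    row=cv2.GaussianBlur(w['pixels'].astype(np.uint8),(1,5),0)[r].astype(int).sum(1);dd=np.abs(row[2:]-row[:-2])[270:380];i=np.where(dd>60)[0]+271;print(r,i.tolist())
for s in (.02,.04,.06,.075,.09,.11): 
    X=np.array([*(T+(.042-s)*sx),.0746]);print(s,proj(w,X).round(1))
E
```

```text
lower end [0.5187 0.1298 0.0797] expect [np.float64(0.5105), np.float64(0.1317), 0.0746] [-0.02141996  0.08718444] [-0.03645447 -0.08421811]
5 [279, 280, 281, 282, 283, 284, 289, 290, 303, 359, 360]
60 [280, 281, 283, 284, 288, 289, 290, 321, 322, 356, 357, 358]
120 [281, 282, 284, 285, 288, 289, 347, 348]
200 [272, 273, 283, 284, 285, 286, 288, 289, 352, 353]
250 [284, 285, 286, 287, 289, 290, 349, 350, 351]
0.02 [316.9 276.5]
0.04 [316.9 217.8]
0.06 [316.9 154.3]
0.075 [316.8 103.4]
0.09 [316.8  49.9]
0.11 [316.8 -25. ]
```

```bash
python3 - <<'E'
from h import *
c=load('s3');d=load('d3');phi=.112;sx=np.array([np.cos(phi),np.sin(phi)]);T=np.array([.5850,.1401])
o=[]
for cam,(x,y) in ((c,(310,205)),(d,(262,200))):
    im=cv2.resize(cam['pixels'][y:y+50,x:x+50,::-1].astype(np.uint8),(400,400),interpolation=3);o.append(im)
    print([((proj(cam,[*(T+s*sx),.0746])-(x,y)+.5)*8).round() for s in (-.075,-.03)])
cv2.imwrite('pics/c4.png',np.hstack(o))
E
```

```text
[array([117., 133.]), array([233., 185.])]
[array([105., 249.]), array([239., 216.])]
```

View pics/c4.png

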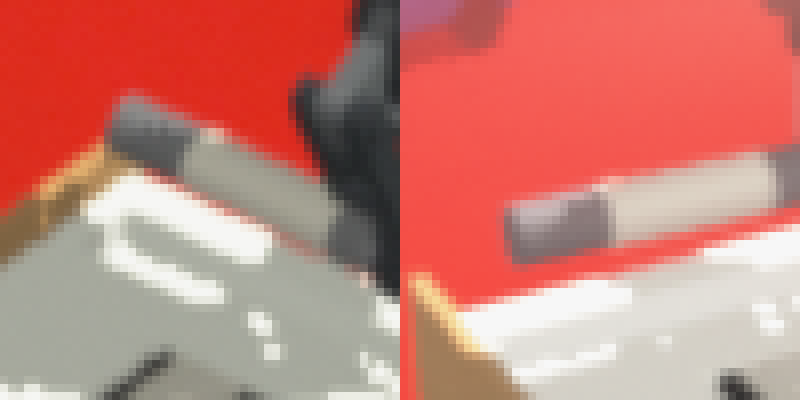

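```bash
python3 - <<'E'
from h import *
c=load('s3');d=load('d3');phi=.112;sx=np.array([np.cos(phi),np.sin(phi)]);sy=np.array([-sx[1],sx[0]]);T=np.array([.5850,.1401])
for n,a,b in [('end',(116,122),(111,234)),('grey/white',(186,152),(210,218)),('white/grey',(334,212),(376,181))]:
    p=np.array(a)/8-.5+(310,205);q=np.array(b)/8-.5+(262,200);X=tri([ray(c,p),ray(d,q)])
    print(n,X.round(4),'local x,y,z',((X[:2]-T)@sx).round(4),((X[:2]-T)@sy).round(4),proj(c,X)-p)
E
```

```text
end [0.5122 0.1295 0.0808] local x,y,z -0.0736 -0.0024 [ 0.00542928 -0.02222932]
grey/white [0.5426 0.1281 0.0827] local x,y,z -0.0435 -0.0072 [-0.17051001  0.68078095]
white/grey [0.5978 0.133  0.0836] local x,y,z 0.012 -0.0085 [-0.33708634  1.30806637]
```

The marker is level. Its apparent width in the wrist picture puts the axis 167–170 mm ahead of the TCP, as planned. Its end is within 2 mm along and across, so I'll lower and release.

```bash
python3 - <<'E'
from h import *
phi=.112;Rt=Rdown(phi+np.pi/2);T=np.array([.5850,.1401]);sx=np.array([np.cos(phi),np.sin(phi)])
P=T+.042*sx
h=bot.line_to([*P,.2105],v=.04,contact_N=4);print(h,np.round(bot.read_ee_pos(),4),np.round(bot.read_contact_force(),1))
bot.grip(.034);bot.hold(.2);bot.line_to([*P,.26],v=.15)
bot.movep([*(T-.035*sx),.36],rpy(Rt));bot.hold(.1);w=snap('wrist','w5');d=snap('side','d5');print(bot.read_time_s())
cv2.imwrite('pics/c5.png',np.hstack([cv2.resize(w['pixels'][60:420,180:480,::-1],(400,480),interpolation=3),cv2.resize(d['pixels'][190:310,250:350,::-1],(400,480),interpolation=3)]))
E
```

```text
True [0.6265 0.1447 0.2098] [-0.2 -1.3  4.4]
28.05
```

View pics/c5.png

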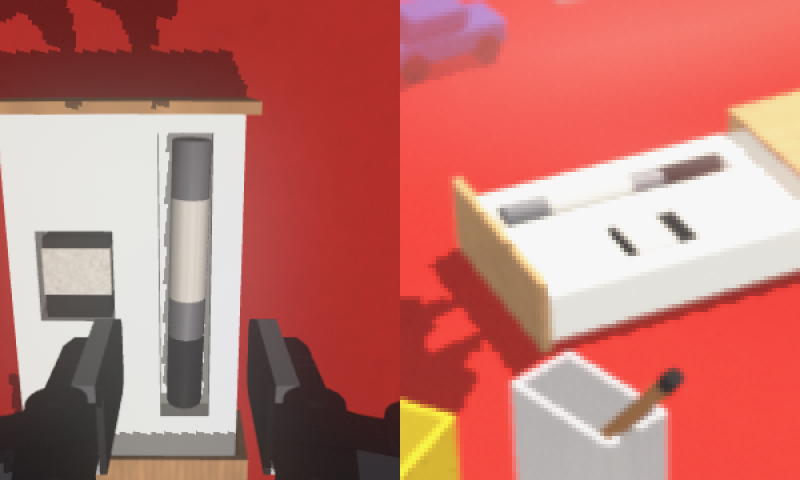

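The marker lies in the trough with gaps at both ends (picture rows 133–415, marker 138–407), and the eraser is seated. The tray is still fully open. Now I'll push the front panel shut.

```bash
python3 - <<'E'
from h import *
phi=.112;rt=rpy(Rdown(phi+np.pi/2));sx=np.array([np.cos(phi),np.sin(phi)]);F=np.array([.4932,.0981])
S=F-.05*sx;bot.grip(0);bot.movep([*S,.30],rt);bot.line_to([*S,.197],v=.2);bot.hold(.1)
n=0
for k in range(4):
    h=bot.line_to([*(F+.21*sx),.197],v=.06,contact_N=14)
    X=(np.array(bot.read_ee_pos())[:2]-F)@sx;print(h,X.round(4),np.round(bot.read_contact_force(),1),bot.read_time_s())
    if X>.17: break
e=np.array(bot.read_ee_pos())[:2]
bot.line_to([*(e-.04*sx),.197],v=.15);bot.line_to([*(e-.06*sx),.36],v=.25);bot.movep([.45,-.1,.38],rt);bot.hold(.1)
c=snap('scene','s6');d=snap('side','d6');print(bot.read_time_s())
cv2.imwrite('pics/c6.png',np.hstack([cv2.resize(c['pixels'][180:360,100:500,::-1],(600,270),interpolation=3)[:,:400],cv2.resize(d['pixels'][180:315,240:440,::-1],(400,270),interpolation=3)]))
o=[]
cv2.imwrite('pics/c6.png',np.vstack([cv2.resize(c['pixels'][180:390,80:490,::-1],(586,300),interpolation=3),cv2.resize(d['pixels'][180:335,240:543,::-1],(586,300),interpolation=3)]))
E
```

```text
True 0.1809 [ 0.1 -0.3  0.9] 33.1417
35.6
```

View pics/c6.png

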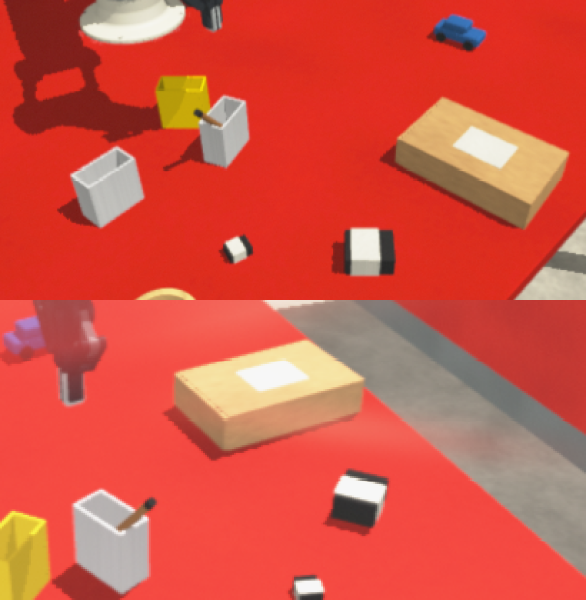

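```bash
python3 - <<'E'
from h import *
d=load('d6');c=load('s6');w0=np.array([.6883,.1193]);phi=.112;sx=np.array([np.cos(phi),np.sin(phi)])
for u,v in [(174,376),(227,421)]:
    X=onz(d,(240+u/1.934,180+(v-300)/1.934),.05);print(X.round(4),'ahead of mouth',((X[:2]-w0)@sx).round(4))
print(np.linalg.norm(bot.read_contact_force()),bot.read_time_s())
bot.sign_off()
E
```

```text
[0.6756 0.1782 0.05  ] ahead of mouth -0.006
[0.6931 0.0439 0.05  ] ahead of mouth -0.0036
0.27456709573312854 35.6
the job is handed in; nothing more can be done
```

The gift box is packed and handed in at 35.6 s of the 72 s allowed; no verdict was reported.

**What I did**
- **Eraser:** I placed the middle-sized one in the recess and pressed it down.
- **Marker:** I pulled it straight up out of its pot and laid it in the trough with the tray still about 190 mm open.
- **Tray:** I pushed the front panel until it hit a firm stop.

**Last checks**
- **Tray:** the panel ended about 4–6 mm in front of the sleeve mouth. The panel is 6 mm thick, so that fits a fully shut tray.
- **Eraser:** pressing it made contact with the fingertips at about 36.4 mm, against the 36 mm tray top.
- **Marker:** it lay in the trough with a gap at each end, slightly towards the far side. I judged this by eye and could not look inside once the tray was shut.
- **Surroundings:** both pots were standing and the pencil and toy car looked unmoved. The tape roll was only partly visible in the last picture, but the arm never went near it.
- **Robot:** it was clear of everything, with about 0.3 N on the tool.

**Checks that disagreed**
- **Marker height:** while the marker was held, the two fixed cameras put it about 6 mm higher than the wrist camera did. I went with the wrist camera, and the marker dropped into the trough.
- **Contact on lowering:** the lowering stopped on a contact of about 4 N just below the planned height. This was probably the fingertips touching the tray.

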